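# Park the driver arm and hold the spring clamp open at the mark

### The job

Swing the arm with the hanging blue screwdriver off the clamp fixture, to the robot's left, until it rests at its stop, and leave it there. Then take the black upright handle of the fixture's spring-loaded jaw, pull the jaw open until its two yellow pointers line up with the red marks, and keep it there against the spring so that a part can be loaded: the program finishes while holding the handle, without letting go. Leave the blue tote, the wooden jig and the standing tube where they are.

Things in the scene. Friction and masses are not known exactly. Their poses are not given: they have to be found in the camera images.
- fixture: Aluminium clamp fixture, fixed to the bench: base plate 280 x 130 x 15 mm. Origin on the bench surface on the fixture's centreline; the plate reaches from x = -150 to +130 mm in this frame, z up. The fixed jaw (70 mm wide, top 60 mm above the bench) spans x = 85 to 115 mm. The sliding jaw opens along this frame's -x (towards the robot).
- jaw: Sliding jaw on the fixture, moves along the fixture's x axis only. Its frame coincides with the fixture's when closed and shifts to the fixture's -x as it is pulled open (65 mm to the end stop). Steel carriage 150 x 50 mm, top 35 mm above the bench; jaw plate 20 x 60 mm at its +x end, top 60 mm high. A spring pulls it shut: about 4 N when closed, rising by 1.2 N per 10 mm; let go, it snaps shut.
- handle (a point): Centre of the top of the black upright handle paddle on the sliding jaw, 87 mm above the bench. The paddle is 16 mm thick (along the fixture's x), 50 mm wide (along its y) and stands 52 mm above the carriage; free space of at least 70 mm on its +x side and always open on its -x side above 35 mm. Moves with the jaw.
- pointer (a point): Midpoint between the two yellow pointers on the sliding jaw: bars 4 mm wide (along x) sticking out sideways on both sides of the carriage to 46 mm from the centreline, 34 mm above the bench. The point lies on the centreline and moves with the jaw.
- mark: Pair of red mark blocks fixed on the base plate, 6 mm wide along x, 15 mm long, 48 to 63 mm left and right of the centreline, tops about 34 mm above the bench. Origin on the centreline midway between them on the plate; axes as the fixture's. The pointers are at the marks when pointer has x = 0 in this frame; the marks lie 28 to 52 mm of pull away from the closed position.
- driver_arm (a joint): Hinge of the driver arm, vertical axis, rad. Runs from -0.35 to its stop at 1.2 (parked, to the robot's left); starts between -0.2 and 0.25, over the fixture. Growing values swing the driver clockwise seen from above. Stiff hinge: stays where it is left, needs about 1 N at the driver, moves more stiffly when pushed faster.
- driver_top (a point): Centre of the top of the upright screwdriver clamped at the end of the arm, 290 mm above the bench. The driver is round, 36 mm in diameter, blue with a black cap from 216 mm to 290 mm; below it a grey clamp ring (52 mm diameter, 186 to 216 mm high), then black nose and a steel bit that ends 103 mm above the bench.
- driver_hinge (a point): Point on the hinge axis of the driver arm at 290 mm height; the driver's axis is 200 mm from it. The post below is 32 mm thick (foot 68 mm), its hub's top (48 mm diameter) is at 218 mm; the arm bar between hub and driver is 22 mm wide, 190 to 212 mm high.
- tote: Bystander: blue open tote 130 x 100 x 65 mm with aluminium pins, on the robot's left of the fixture, loose. Origin under its centre.
- jig: Bystander: wooden block 80 x 75 x 30 mm with small studs (42 mm high overall), on the robot's right of the fixture, loose. Origin under its centre.
- tube: Bystander: black tube standing upright with a white cap, 36 mm diameter foot, 76 mm high, on the robot's right of the fixture, loose. Origin under its centre.

How it is judged:
By the outcome, as a careful person would: the job done as asked, in the order asked, and still so for the second after the job is handed in, while the arm keeps its last pose, push and grip.
It also fails if it takes over 56 s, if anything falls off the work surface, if the arm or the gripper's body presses on something with over 40 N, if the wrist force passes 120 N, or if a joint passes its speed limit or range.

### The arm

A 7-joint arm with a two-finger parallel gripper is mounted at the origin on the work surface. World frame = base frame: x ahead of the robot, y to its left, z up, the work surface at z = 0. Lengths are in m, angles in rad, forces in N, time in s.
With the tool pointing down it reaches from about 0.4 to 0.9 m from the base axis. Payload 5.5 kg.
Tool frame: the origin (TCP) lies midway between the tips of the shut fingers; the grasp point (between the pads) lies 19 mm behind it (manip.grip_depth is the distance from the TCP to the grasp point, in m); z points along the fingers, y is the line along which they close (so a half turn about z gives the same grasp; the last joint's range is limited). The gripper opens to 92 mm and grips with 3 to 60 N. Pads are 19 mm wide; open, the fingers measure 130 mm over their backs; the gripper's body (75 mm by 190 mm) begins 47 mm behind the grasp point.
Start: joints at [-0.947, 0.501, -0.427, 1.55, 0.221, 1.138, -0.21], TCP at [0.229, 0.608, 0.227] pointing down, gripper open.
Joint ranges: [-2.88, 2.88], [-0.31, 2.03], [-1.54, 1.56], [0.2, 2.42], [-1.41, 4.55], [0.19, 2.02], [-2.57, 2.57]. Speed limits (rad/s): [2.57, 2.57, 3.14, 3.14, 3.14, 3.14, 3.14].

### API

Orientations are given as a unit quaternion [x, y, z, w].
In Python, from bench import manip, effector, viewer gives the robot as it stands. Calls block until the motion is done:
- manip.move_pose(position, orientation): joint-space move of the TCP to a pose.
- manip.servo_line(position, ori=None, vel=0.15): straight line of the TCP; ori=None keeps the orientation; vel is the mean speed in m/s.
- manip.movej(angles): joint-space move.
- effector.open_jaws() and effector.close(f_grip=None): open the fingers fully, or close them until they stop; f_grip is the grip in N (None keeps the last).
- manip.sleep(seconds).
- manip.solve_ik(position, orientation): joint angles nearest the present ones, or None.
- viewer.get_image(name): name is "side" or "top"; returns the picture (400x640x3 uint8, red, green, blue); there is no depth.
- viewer.get_calibration(name): a dict with "vfov" (degrees; the focal length in pixels is half the picture's height over the tangent of half this angle, whatever the lens; pixels are square), "cx", "cy" (the principal point, pixels), "eye" and "attitude" of the camera in the world. Camera axes: x right, y down, z forward; pixel columns grow to the right and rows downward; lengths in m; the calibration is good to about 2 mm. A picture is of the moment at which its call begins. get_calibration takes no time and is no camera call.
A pose or a line that the arm cannot do raises manip.PlanningError and nothing moves.
- manip.hand_in(): hands the job in; it is judged then, once.
Readings, each from a call of its own:
- manip.current_clock(): time.
- manip.current_q(): joint angles.
- manip.current_joint_velocities(): joint speeds.
- manip.current_tau(): joint torques, N m.
- manip.current_tool_pos(): TCP position.
- manip.current_tcp_rot(): TCP orientation.
- manip.current_force(): force on the tool from outside, world axes, zero at the start.
- manip.current_wrist_torque(): the same for the moment, N m.
- manip.current_finger_gap(): finger opening in m.
- manip.current_gripper_force(): force on a finger pad.
Only numpy, scipy, OpenCV 4.12 (cv2) and the standard library are available. Lean on these libraries where they do the work, as an engineer would, in place of code of your own. Each camera call takes 0.05 s, during which the arm holds its last target. There are 200 camera calls.

## Working session

There is one attempt and no reset: what is moved stays moved. The work goes in short steps, each a Python script; the robot and the scene stay as the last script left them, time stands still between calls to the robot, and variables do not carry over. Pictures are saved under pics/ and viewed, at most 10 in all, crops included, and the job is handed in when it is done.

```bash
ls; mkdir -p pics
python3 - <<'E'
from bench import manip, effector, viewer
import cv2
for n in("side","top"):
    im=viewer.get_image(n); cv2.imwrite(f"pics/{n}0.png",im[:,:,::-1]); print(n,viewer.get_calibration(n))
print(manip.current_clock(),manip.current_tcp_rot())
E
```

```text
pics
side {'vfov': 53.38342588663454, 'cx': 319.7691996849967, 'cy': 199.7142366678464, 'eye': array([ 0.31971063, -0.46993689,  0.79630526]), 'attitude': array([ 0.90992051, -0.22515149,  0.08238686, -0.33847286])}
top {'vfov': 46.249860551923625, 'cx': 315.0131887763872, 'cy': 199.69831256822525, 'eye': array([4.49767737e-01, 4.38805050e-05, 1.10375893e+00]), 'attitude': array([-0.69690102,  0.71554108, -0.03844678,  0.02918521])}
0.1 [ 1.79422358e-01  9.83771749e-01 -8.53227072e-04 -1.89925547e-04]
```

View pics/side0.png

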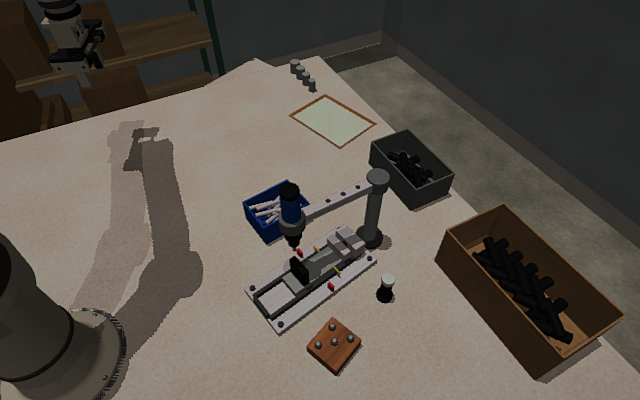

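View pics/top0.png

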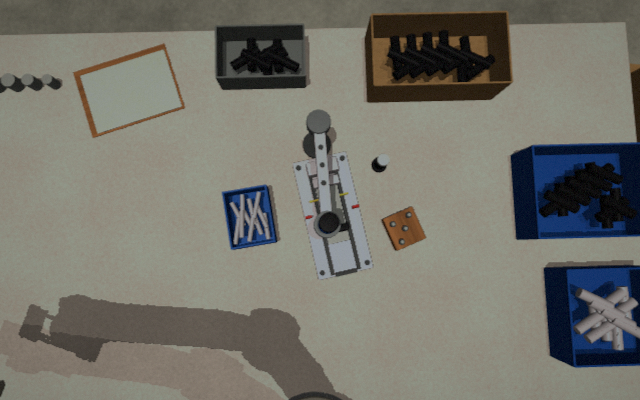

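The side view shows the driver over the fixture at about (291,190), the hub at (377,178), the black handle at (299,268), the yellow pointers at (318,250) and (337,271), and the red marks at (300,253) and (331,286). In the top view the driver cap is at (328,222), the hub at (318,121), the pointers at (313,201) and (345,194), and the marks at (309,217) and (356,206).

```bash
cat > h.py <<'E'
from bench import manip, effector, viewer
import numpy as np, cv2
from scipy.spatial.transform import Rotation as R
def ray(n,px):
    c=viewer.get_calibration(n); f=200/np.tan(np.radians(c["vfov"])/2)
    d=R.from_quat(c["attitude"]).apply([(px[0]-c["cx"])/f,(px[1]-c["cy"])/f,1]); return c["eye"],d
def plane(n,px,z):
    e,d=ray(n,px); return e+d*(z-e[2])/d[2]
def blobs(im,kind,box,amin=4):
    x0,y0,x1,y1=box; h=cv2.cvtColor(im,cv2.COLOR_RGB2HSV); H,S,V=[h[:,:,i].astype(int) for i in range(3)]
    m={"yellow":(H>18)&(H<35)&(S>130)&(V>90),"red":((H<6)|(H>172))&(S>130)&(V>80),
       "black":(V<40)}[kind].astype(np.uint8)
    k=np.zeros_like(m); k[y0:y1,x0:x1]=m[y0:y1,x0:x1]
    n,l,s,c=cv2.connectedComponentsWithStats(k)
    return [(c[i].round(1),s[i].tolist()) for i in range(1,n) if s[i][4]>=amin]
E
python3 - <<'E'
from h import *
for n,box in(("side",(240,220,380,330)),("top",(285,150,385,285))):
    im=cv2.imread(f"pics/{n}0.png")[:,:,::-1].copy()
    for k in("yellow","red"):
        for c,s in blobs(im,k,box): print(n,k,c,s,plane(n,c,.033).round(4))
    x0,y0,x1,y1=(235,160,395,335) if n=="side" else (280,100,400,290)
    cv2.imwrite(f"pics/{n}0c.png",cv2.resize(im[y0:y1,x0:x1,::-1],None,fx=4 if n=="top" and 0 else 3.1,fy=3.1,interpolation=cv2.INTER_CUBIC))
for nm,n,px,z in (("drv","top",(328.5,222.5),.29),("hub","top",(318,121),.218),("drvS","side",(290,186),.29),("hubS","side",(378,177),.218)): print(nm,plane(n,px,z).round(4))
E
```

```text
side yellow [316.5 248.8] [314, 246, 6, 6, 12] [ 0.5487 -0.0144  0.033 ]
side yellow [336.2 269.2] [333, 266, 7, 7, 18] [ 0.5624 -0.0822  0.033 ]
side red [299.  250.5] [297, 248, 5, 6, 16] [5.113e-01 2.000e-04 3.300e-02]
side red [330.5 284.7] [328, 282, 6, 6, 15] [ 0.533  -0.1097  0.033 ]
top yellow [342.8 193.8] [340, 193, 8, 3, 11] [ 0.5643 -0.0797  0.033 ]
top yellow [314.1 200.2] [310, 199, 8, 3, 14] [ 0.5512 -0.0133  0.033 ]
top red [355.1 206.1] [352, 205, 7, 3, 16] [ 0.5352 -0.107   0.033 ]
top red [308.4 216.9] [306, 216, 6, 3, 14] [0.5132 0.0008 0.033 ]
drv [ 0.4873 -0.034   0.29  ]
hub [ 0.6871 -0.0226  0.218 ]
drvS [ 0.4909 -0.031   0.29  ]
hubS [ 0.6827 -0.0292  0.218 ]
```

View pics/side0c.png

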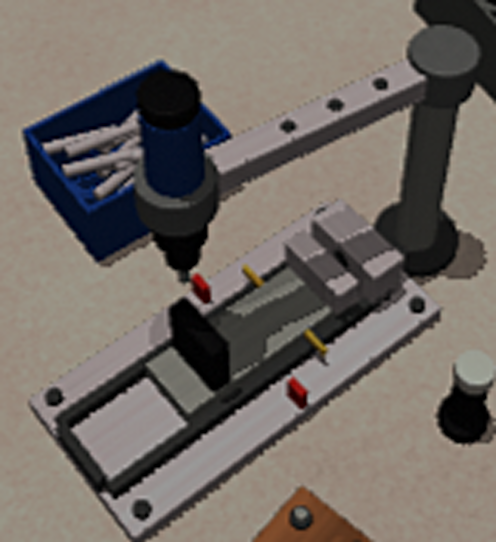

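View pics/top0c.png

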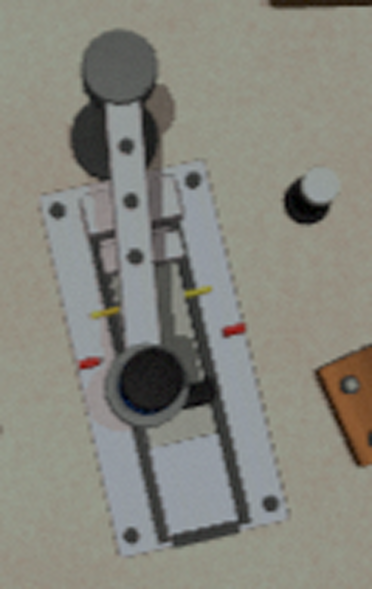

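Checks: mark spacing is 111 mm and pointer spacing 68 mm, both as expected, with the pull about 34 mm and fixture yaw about 0.2. The driver is 196 mm from the hinge (given as 200 mm). Next I push the driver along its arc with shut fingers.

```bash
cat >> h.py <<'E'
HUB=np.array([.685,-.026])
def down(y):  # tool pointing down, y axis along given horizontal direction
    y=np.array([y[0],y[1],0])/np.hypot(*y[:2]); z=np.array([0,0,-1.]); return R.from_matrix(np.c_[np.cross(y,z),y,z]).as_quat()
def arc(a,d,z,s):
    u=np.array([np.cos(a),np.sin(a)]); t=np.array([u[1],-u[0]])
    return [*(HUB+.2*u-d*t),z],down(s*u)
E
python3 - <<'E'
from h import *
a0=np.pi+.033
for s in(1,-1):
    for a in(a0,a0-.5,a0-1.1,a0-1.3):
        for z in (.242,.40): 
            q=manip.solve_ik(*arc(a,.06,z,s)); print(s,round(a,2),z,None if q is None else np.round(q,2))
E
```

```text
1 3.17 0.242 [-0.93  0.48  1.37  1.95 -0.52  1.14 -2.46]
1 3.17 0.4 None
1 2.67 0.242 [ 0.12  0.16 -0.22  1.95  0.04  1.04  2.56]
1 2.67 0.4 [ 1.1   0.17 -1.31  1.7   0.16  1.4   2.45]
1 2.07 0.242 [ 0.01  0.29 -0.34  1.79  0.11  1.08  1.71]
1 2.07 0.4 [-0.04  0.18 -0.27  1.57  0.05  1.4   1.76]
1 1.87 0.242 [-0.03  0.36 -0.34  1.7   0.13  1.1   1.46]
1 1.87 0.4 [-0.06  0.26 -0.3   1.48  0.08  1.42  1.51]
-1 3.17 0.242 [-0.04  0.18  0.19  1.93 -0.04  1.04  0.2 ]
-1 3.17 0.4 [-0.08  0.06  0.23  1.7  -0.01  1.38  0.18]
-1 2.67 0.242 [-0.2   0.15  0.14  1.96 -0.02  1.03 -0.52]
-1 2.67 0.4 [-0.21  0.03  0.13  1.73 -0.    1.38 -0.54]
-1 2.07 0.242 [-0.38  0.27  0.13  1.81 -0.04  1.06 -1.3 ]
-1 2.07 0.4 [-0.35  0.17  0.1   1.58 -0.02  1.4  -1.32]
-1 1.87 0.242 [-0.43  0.34  0.17  1.72 -0.06  1.09 -1.51]
-1 1.87 0.4 [-0.4   0.24  0.13  1.49 -0.03  1.41 -1.54]
```

Run:
```python
from h import *
a0=np.pi+.033; s=-1; Z=.242
effector.close(10)
p=manip.current_tool_pos(); manip.servo_line([p[0],p[1],.40],vel=.3)
manip.move_pose(*arc(a0,.065,.40,s)); pz,o=arc(a0,.065,Z,s); manip.servo_line(pz,vel=.2)
f0=np.array(manip.current_force()); print(manip.current_clock(),f0.round(2))
manip.servo_line(arc(a0,.03,Z,s)[0],vel=.08)
a=a0
while a>a0-1.45:
    a-=.08 if a>a0-.8 else .03
    manip.servo_line(*arc(a,.0275,Z,s),vel=.08)
    t=np.array([np.sin(a),-np.cos(a)]); f=(np.array(manip.current_force())-f0)[:2]
    print(round(a0-a,2),f.round(1),round(-f@t,2))
    if -f@t>6: break
im=viewer.get_image("top"); cv2.imwrite("pics/top1.png",im[:,:,::-1])
im=viewer.get_image("side"); cv2.imwrite("pics/side1.png",im[:,:,::-1])
print(manip.current_clock(),manip.current_tool_pos())
```

```text
5.8583 [ 0.31 -0.52 -0.32]
0.08 [-1.2 -0.3] 0.34
0.16 [0.1 0.8] -0.84
0.24 [-0.3  0.3] -0.18
0.32 [ 0.7 -0.8] 0.53
0.4 [-0.2  0.4] -0.33
0.48 [-0.9  0.8] -0.3
0.56 [-1.   2.1] -1.25
0.64 [-1.1  0.2] 0.45
0.72 [0.3 0. ] -0.23
0.8 [-1.   0.6] 0.24
0.83 [-0.2  0.1] 0.09
0.86 [-0.8  1.2] -0.25
0.89 [-0.8  1.4] -0.28
0.92 [-0.3  0.9] -0.33
0.95 [-0.9  0.4] 0.43
0.98 [-0.8 -0.3] 0.83
1.01 [-0.4 -0.1] 0.35
1.04 [0.4 0.7] -0.73
1.07 [-0.1  0. ] 0.07
1.1 [-17.6  -8.1] 19.37
12.575 [0.55927665 0.13249155 0.24177186]
```

The stop shows clearly: the force rose to 19 N after 1.1 rad. I back off, lift and look.

Run:
```python
from h import *
a=np.pi+.033-1.1
manip.servo_line(arc(a,.075,.242,-1)[0],vel=.15)
p=manip.current_tool_pos(); manip.servo_line([p[0],p[1],.40],vel=.3)
effector.open_jaws()
q,o=[.38,.2,.40],down([.98,.198]); 
manip.move_pose([.35,.25,.40],down([-.98,-.198]))
for n,box in(("side",(240,220,380,330)),("top",(285,150,385,285))):
    im=viewer.get_image(n)
    for k in("yellow","red","black"):
        for c,s in blobs(im,k,box): print(n,k,c,s,plane(n,c,.087 if k=="black" else .033).round(4))
    cv2.imwrite(f"pics/{n}2.png",im[:,:,::-1])
a=[cv2.imread("pics/side2.png")[160:335,180:395],cv2.imread("pics/top2.png")[100:290,190:400]]
a=[cv2.resize(i,(790,580) if 0 else None,fx=3.0 if i is a[0] else 2.8,fy=3.0 if i is a[0] else 2.8,interpolation=cv2.INTER_CUBIC) for i in a]
cv2.imwrite("pics/s2c.png",a[0]);cv2.imwrite("pics/t2c.png",a[1]); print(manip.current_clock())
```

```text
side yellow [316.5 248.8] [314, 246, 6, 6, 12] [ 0.5487 -0.0144  0.033 ]
side yellow [336.2 269.2] [333, 266, 7, 7, 18] [ 0.5624 -0.0822  0.033 ]
side red [299.  250.5] [297, 248, 5, 6, 16] [5.113e-01 2.000e-04 3.300e-02]
side red [330.5 284.7] [328, 282, 6, 6, 15] [ 0.533  -0.1097  0.033 ]
side black [275.5 228.5] [248, 220, 61, 24, 639] [0.4769 0.0435 0.087 ]
side black [369.4 236.3] [356, 220, 24, 30, 265] [ 0.6495 -0.0716  0.087 ]
side black [263.4 223. ] [262, 222, 4, 3, 8] [0.4591 0.0703 0.087 ]
side black [344.6 242.5] [342, 240, 6, 7, 17] [ 0.5935 -0.0605  0.087 ]
side black [323.4 247.3] [320, 245, 8, 6, 11] [ 0.5473 -0.0501  0.087 ]
side black [293.8 284.5] [253, 251, 84, 70, 1027] [ 0.4535 -0.1007  0.087 ]
side black [346.7 262.3] [336, 253, 26, 18, 120] [ 0.5725 -0.1055  0.087 ]
side black [369.4 258.4] [368, 257, 4, 4, 15] [ 0.6192 -0.1194  0.087 ]
side black [252.3 288. ] [251, 286, 4, 5, 16] [ 0.3777 -0.0694  0.087 ]
side black [329.5 287. ] [329, 286, 2, 3, 4] [ 0.5137 -0.1387  0.087 ]
side black [378.1 294. ] [376, 288, 4, 13, 32] [ 0.5904 -0.1964  0.087 ]
side black [280.7 323.9] [279, 322, 5, 5, 18] [ 0.3972 -0.1632  0.087 ]
side black [331.4 327.9] [329, 325, 7, 5, 15] [ 0.4767 -0.2138  0.087 ]
top yellow [342.8 193.9] [340, 193, 8, 3, 12] [ 0.5641 -0.0797  0.033 ]
top yellow [314.1 200.3] [310, 199, 8, 3, 13] [ 0.551  -0.0133  0.033 ]
top red [355.1 206.1] [352, 205, 7, 3, 16] [ 0.5352 -0.107   0.033 ]
top red [308.4 216.9] [306, 216, 6, 3, 14] [0.5132 0.0008 0.033 ]
top black [306.4 150.8] [304, 150, 6, 3, 13] [0.6558 0.0014 0.087 ]
top black [377.1 166.2] [372, 158, 13, 14, 94] [ 0.6176 -0.1531  0.087 ]
top black [337.4 228. ] [326, 222, 24, 12, 161] [ 0.4842 -0.0615  0.087 ]
18.3917
```

View pics/s2c.png

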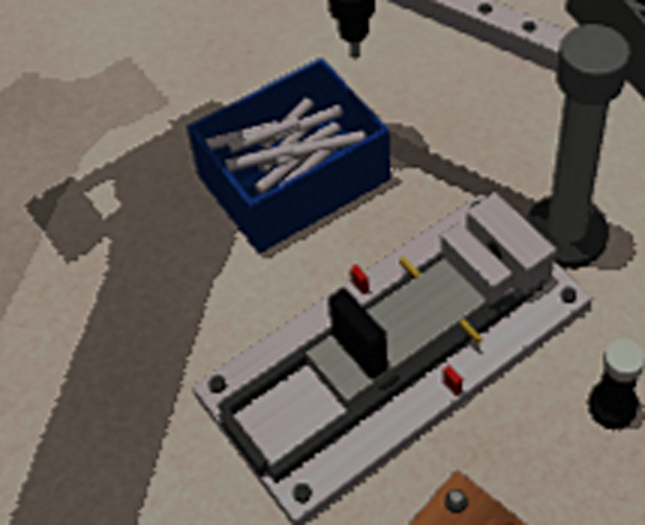

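View pics/t2c.png

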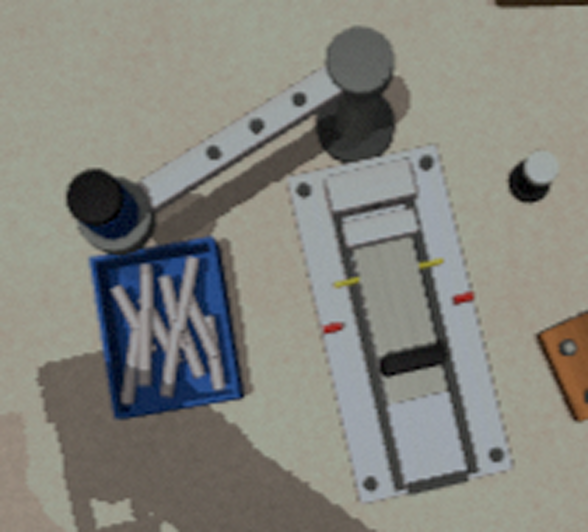

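The driver is parked beside the tote's far end, hanging clear, and nothing else has moved. The handle top is at about (337,228) in the top view, which gives (0.484, -0.0615). That lies on the centreline through the marks (y = -0.062 expected). Next I grasp the handle.

Run:
```python
from h import *
print(plane("side",(299.7,262.7),.087))
yaw=.1974; X=np.array([np.cos(yaw),np.sin(yaw)]); H=np.array([.4848,-.0616])
for s in(1,-1):
    for p in(H,H-.036*X):
        for z in(.3,.05):
            q=manip.solve_ik([*p,z],down(s*X)); print(s,z,None if q is None else np.round(q,2))
o=down(-X)
manip.move_pose([*H,.3],o); manip.servo_line([*H,.12],vel=.2); print(np.round(manip.current_force(),1))
manip.servo_line([*H,.052],vel=.08); f=manip.current_force(); print(np.round(f,1))
if abs(f[2])<5:
    effector.close(35); print(manip.current_finger_gap(),manip.current_gripper_force(),np.round(manip.current_force(),1),manip.current_tool_pos(),manip.current_clock())
for n in("side","top"): cv2.imwrite(f"pics/{n}3.png",viewer.get_image(n)[:,:,::-1])
a=cv2.imread("pics/side3.png")[200:335,220:395]; b=cv2.imread("pics/top3.png")[140:275,270:400]
cv2.imwrite("pics/c3.png",cv2.resize(np.hstack([a,b]),None,fx=2.6,fy=2.6,interpolation=cv2.INTER_CUBIC))
```

```text
[ 0.48591487 -0.06083452  0.087     ]
1 0.3 [-1.07  0.31  1.38  1.89 -0.33  1.21  0.62]
1 0.05 [-0.78  0.8   1.13  2.11 -0.97  0.9   1.13]
1 0.3 [-1.22  0.1   1.4   1.97 -0.11  1.16  0.43]
1 0.05 [-0.78  0.74  1.13  2.19 -0.96  0.85  1.17]
-1 0.3 [-1.07  0.31  1.38  1.89 -0.33  1.21 -2.52]
-1 0.05 [ 1.03  0.95 -1.31  2.06  1.09  1.09  2.52]
-1 0.3 None
-1 0.05 [ 1.09  0.9  -1.3   2.14  1.07  1.04  2.52]
[ 0.4 -1.2  0.4]
[ 0.4 -0.3  0.2]
0.015607869981243598 34.997735023498535 [-5.3 -0.2  5.3] [ 0.48328622 -0.0618754   0.05182282] 25.6917
```

View pics/c3.png

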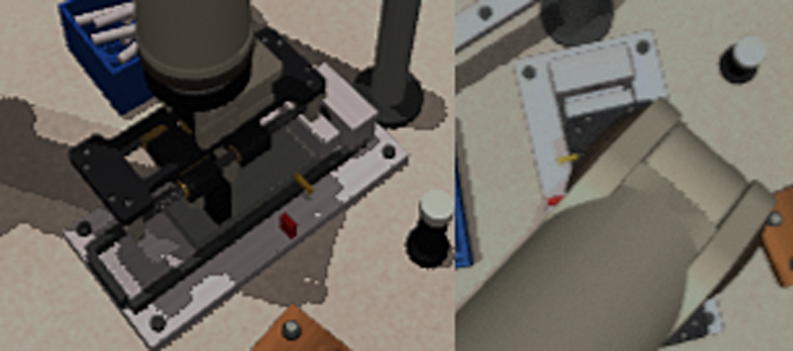

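The handle is held: the gap is 15.6 mm against a 16 mm paddle. In the side view the right pointer and mark stay visible. Now I pull by 34 mm and check the right pointer's travel.

```bash
cat > m.py <<'E'
from h import *
yaw=.1974; X=np.array([np.cos(yaw),np.sin(yaw)]); Y=np.array([-X[1],X[0]])
def look(name):
    im=viewer.get_image("side"); cv2.imwrite(f"pics/{name}.png",im[:,:,::-1])
    for k in("yellow","red"):
        for c,s in blobs(im,k,(305,240,360,300)):
            p=plane("side",c,.033)[:2]; print(k,c,s[4],"along",((p-[.5235,-.0538])@X*1e3).round(1),"across",((p-[.5235,-.0538])@Y*1e3).round(1))
E
python3 - <<'E'
from m import *
look("p0"); p=np.array(manip.current_tool_pos())
manip.servo_line([*(p[:2]-.034*X),p[2]],vel=.03); manip.sleep(.3)
p1=np.array(manip.current_tool_pos()); print("moved",((p1-p)[:2]@X*1e3).round(2),np.round(manip.current_force(),1),manip.current_finger_gap(),manip.current_gripper_force(),manip.current_clock())
look("p1")
a=cv2.imread("pics/p1.png")[230:310,260:370]; cv2.imwrite("pics/c4.png",cv2.resize(a,None,fx=7,fy=7,interpolation=cv2.INTER_CUBIC))
E
```

```text
yellow [337. 270.] 5 along 32.6 across -38.1
red [330.5 284.3] 10 along -1.0 across -55.9
moved -31.51 [  7.9  -0.4 -11.6] 0.016277618618881447 35.0187885761261 27.475
yellow [326.1 278.4] 7 along 0.7 across -39.0
red [330.5 284.3] 10 along -1.0 across -55.9
```

View pics/c4.png

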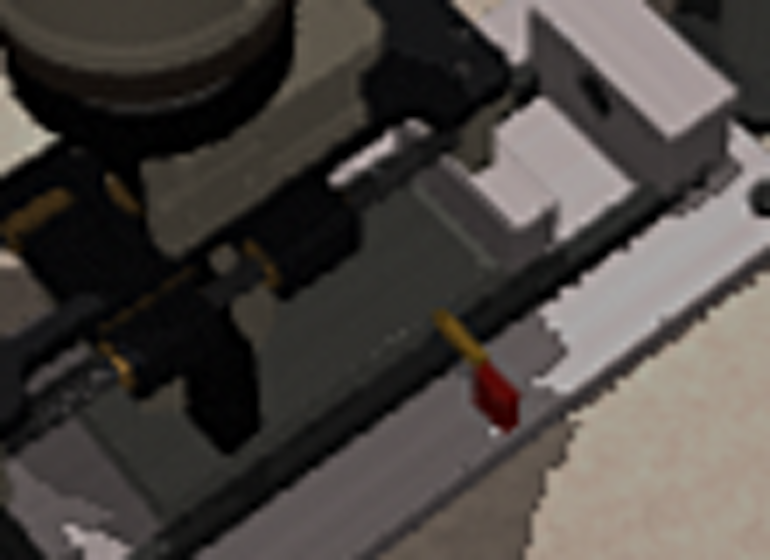

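In the crop the pointer axis passes about 1–1.5 px to the +x side of the mark's top centre. The tool moved 31.5 mm against the wanted ~33.7 mm because the arm gives under the spring, so I pull about 2 mm more.

Run:
```python
from m import *
p=np.array([.48328622,-.0618754]); z=.0518
cmd=.034+.0021
for i in range(3):
    manip.servo_line([*(p-cmd*X),z],vel=.01); manip.sleep(.4)
    q=np.array(manip.current_tool_pos()); m=(p-q[:2])@X; print(cmd,(m*1e3).round(2),q.round(4),np.round(manip.current_force(),1))
    if abs(m-.0337)<.0004: break
    cmd+=.0337-m
print(manip.current_clock(),manip.current_finger_gap(),manip.current_gripper_force())
look("p2")
a=cv2.imread("pics/p2.png")[255:305,300:360]; cv2.imwrite("pics/c5.png",cv2.resize(a,None,fx=12,fy=12,interpolation=cv2.INTER_CUBIC))
```

```text
0.0361 33.47 [ 0.4505 -0.0685  0.0519] [  7.8  -0.2 -11.7]
28.2833 0.01564452065230058 35.020623207092285
yellow [325.  278.4] 12 along -1.1 across -37.5
red [330.5 284.3] 10 along -1.0 across -55.9
```

View pics/c5.png

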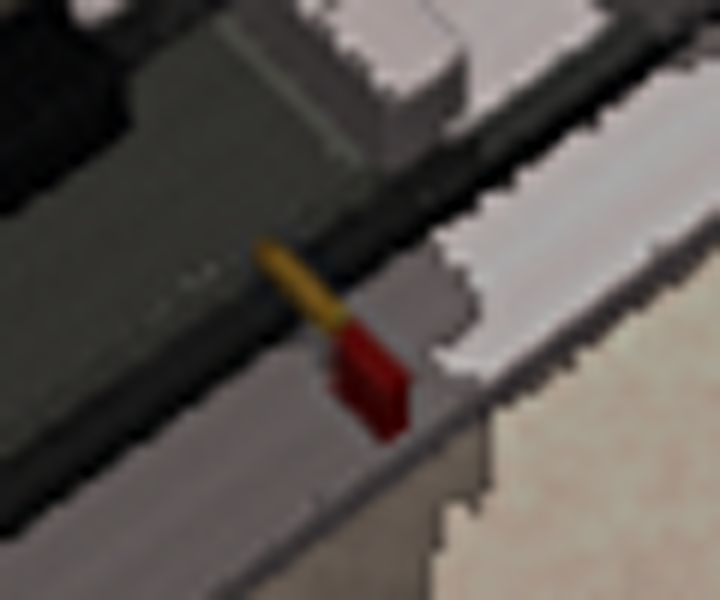

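The pointer's axis now runs into the middle of the mark's bright top face, with both at about -1 mm along. One last look at the rest of the scene before handing in.

Run:
```python
import cv2,numpy as np
a=cv2.imread("pics/side2.png")[110:380,200:420];b=cv2.imread("pics/p2.png")[110:380,200:420]
cv2.imwrite("pics/c6.png",cv2.resize(np.hstack([a,b]),None,fx=1.8,fy=1.8))
```

```text
(no output)
```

View pics/c6.png

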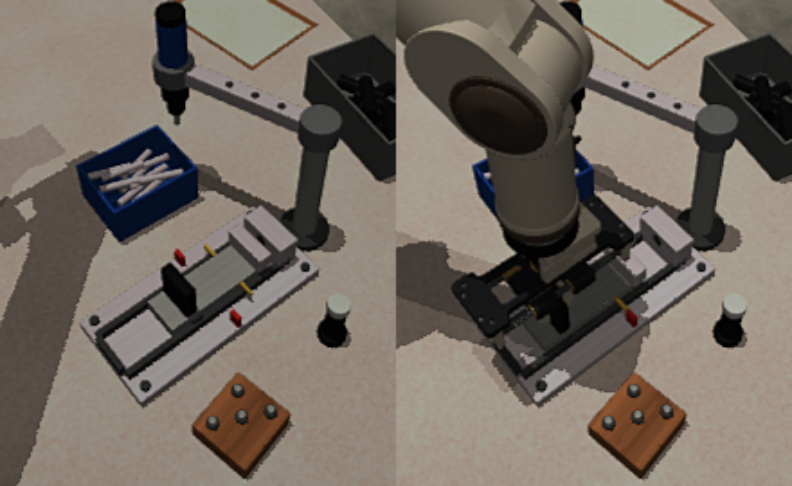

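The driver, its arm, the tote, the jig and the tube are where they were, and the jaw is held at the marks.

```bash
python3 -c "
from bench import manip
print(manip.hand_in())"
```

```text
the job is handed in; nothing more can be done
None
```

The job is handed in: the driver arm is parked at its left stop, and the gripper is holding the jaw open with the pointers at the red marks to within about 1 mm by camera; the tote, jig and tube look undisturbed.

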